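# Feed one polishing disc and nudge it into the bay

### The arm

A 6-joint arm with a two-finger parallel gripper is mounted at the origin on the work surface; the furniture and walls round the work are solid. World frame = base frame: x ahead of the robot, y to its left, z up, the work surface at z = 0. Lengths are in m, angles in degrees, forces in N, time in s.
With the tool pointing down it reaches from about 0.225 to 0.725 m from the base axis. Payload 3.1 kg.
Tool frame: the origin (TCP) lies on the centre line of the jaws, within the pads' length; the fingertips stand 14 mm ahead of it and the grasp point (between the pads) lies 5 mm behind it; z points along the fingers, y is the line along which they close (so a half turn about z gives the same grasp; the last joint's range is limited). The gripper opens to 85 mm and grips with 20 to 120 N. Pads are 22 mm wide; open, the fingers measure 114 mm over their backs; the gripper's body (76 mm by 85 mm) begins 54 mm behind the grasp point. The pads swing forward as they close: fully open they stand 13 mm farther back than shut.
Start: joints at [-78.197, 2.75, 5.684, 92.934, 0, 82.678], TCP at [0.172, -0.496, 0.245] pointing down, gripper open.
Joint ranges: [-166.93, 166.93], [-56.73, 111.36], [-69.38, 81.34], [-121.58, 131.49], [-85.45, 84.26], [-180, 180]. Speed limits (degrees/s): [159.86, 159.86, 180, 180, 180, 180].

### API

Orientations are given as a 3x3 rotation matrix whose columns are the frame's x, y, z axes.
In Python, from plant import arm gives the robot as it stands.
- The arm moves only by the shell command python3 -m handwheel 'ROWS'. ROWS is text: rows parted by semicolons, each of 5 numbers parted by spaces: the closure, from -1 (fully open) to 1 (shut), then the shift along the tool's x, y, z scaled (see below), then the turn about the tool's z scaled (see below). A call has 1 to 8 rows; each row is the pose to reach, as a shift and turn from the pose commanded when the call began, along the tool's axes at that moment; what a row does not reach only later rows make up. The controller multiplies each number of a shift by 0.25 m and each number of a turn by 2 rad. A row lasts 1/10 s, in which the tool goes at most 50 mm and 8.59 degrees, less where a joint would pass 70% of its speed; a pose out of reach is approached as far as the arm can. A call with a number of a shift or a turn outside -1 to 1 is refused whole. A call with a gripper value outside its range is refused whole. The fingers move at their own pace and stop on an object; the grip force is fixed at half the most. Time passes only in rows, so rows that repeat a pose let the fingers close. It gives the time, the measured TCP pose, the force, the opening and the grip force at its end, in the units of the state.
- arm.get_obs(): the state, without advancing time (a new reading comes with each control period).
- arm.camera(name): name is "scene" or "top" or "wrist"; returns the picture (420x560x3 uint8, red, green, blue); there is no depth.
- arm.get_calibration(name): a dict with "intrinsics" (3x3 intrinsics, pixels), "R" (3x3) and "t" (3): a world point X has camera coordinates R X + t. Camera axes: x right, y down, z forward; pixel columns grow to the right and rows downward; lengths in m; the calibration is good to about 2 mm. A picture is of the moment at which its call begins: read the wrist's pose just before it. get_calibration takes no time and is no camera call; for the wrist camera it gives the pose at the moment of the call.
- arm.sign_off(): hands the job in; it is judged then, once.
The state is a dict: "clock": time; "joint_positions": joint angles; "qd": joint speeds; "joint_efforts": joint torques, N m; "tcp_pos": TCP position; "ee_rot": TCP orientation; "contact_force": force on the tool from outside, world axes, zero at the start; "wrist_torque": the same for the moment, N m; "grip_width": finger opening in m; "grasp_force": force on a finger pad.
Only numpy, scipy, OpenCV 4.12 (cv2) and the standard library are available. Lean on these libraries where they do the work, as an engineer would, in place of code of your own. Each camera call takes 0.05 s, during which the arm holds its last target. There are 200 camera calls.

### The job

Press the feeder's black plunger plate fully home once, so that it pushes one felt polishing disc out of the magazine, and let the plunger spring back. Then nudge that disc across the bench top with the fingertips, without lifting it, until the whole disc lies flat inside the low three-sided bay. Leave the other two discs in the magazine and everything else on the bench where it is.

Things in the scene. Friction and masses are not known exactly. Their poses are not given: they have to be found in the camera images.
- feeder: aluminium disc feeder fixed to the bench: a square magazine tube, open at the top, outside 42x42 mm and 42 mm tall (feet 69 mm wide over y). Origin on the bench at the magazine's axis, z up. It feeds to its own +x: the gate, 13 mm high, is in the +x wall; behind it (-x) a low guide (14 mm tall in all, 33 mm wide, reaching to x=-29 mm) carries the plunger. The discs stand on the bench itself, stacked in the magazine.
- plunger (a joint): travel of the feeder's plunger along the feeder's +x, m: 0 = out (rest), 0.053 = fully home. A spring pushes it back: about 2 N at rest, 6 N fully home, plus damping of 12 N per m/s. Its tongue shoves the lowest disc out; fully home leaves that disc's centre about 48 mm in front of (+x of) the magazine's axis, or a little more. When the plunger is back out, the next disc drops, so another press would feed another disc.
- plunger_face (a point): centre of the face of the black upright press plate at the plunger's rear end; the plate is 36 mm wide, 34 mm tall (its lower edge 2 mm over the bench) and 6 mm thick; this point is 19 mm over the bench, at rest 90 mm behind (-x of) the feeder's origin. Press here along the feeder's +x. The axes are the feeder's.
- disc_1_center (a point): centre of the lowest disc, the one to be fed: olive felt disc, 32 mm across, 10 mm thick, about 30 g, centre 5 mm over the bench
- disc_2_center (a point): centre of the middle disc, alike; at the start 15 mm over the bench; it drops to the bottom when the plunger returns and must stay in the magazine
- disc_3_center (a point): centre of the top disc, alike; at the start 25 mm over the bench; must stay in the magazine
- bay_center (a point): middle of the bay's inside, on the bench. The bay is a U of aluminium fence 14 mm tall and 5 mm thick, fixed to the bench, without a floor of its own; inside it is 72 mm wide (along its x) and 56 mm deep (along its y), open towards its +y, so the mouth is 28 mm from this point. It stands to the right of the feeder with its mouth roughly towards it.
- glue_pot: small amber jar with black lid, 42 mm across, 54 mm tall; bystander, loose, origin under its centre; leave it alone
- abrasive_coil: coil of abrasive strip, 33x52x12 mm; bystander, loose, origin under its centre; leave it alone
- loupe: small folding metal loupe, 24x56x12 mm; bystander, loose, origin under its centre; leave it alone
- pumice: brown stone, 32x48x23 mm; bystander, loose, origin under its centre; leave it alone
- gum_block: grey rubber abrasive block, 20x50x12 mm; bystander, loose, origin under its centre; leave it alone
- beeswax: yellow wax cake, 31x46x18 mm; bystander, loose, origin under its centre; leave it alone
There are look-alikes about, which are no part of the job. What is shaped like the part that bears disc_3_center but yellow is not meant.

How it is judged:
By the outcome, as a careful person would: the job done as asked, in the order asked, and still so for the second after the job is handed in, with the robot touching nothing.
It also fails if it takes over 61 s, if anything falls off the work surface, if the arm or the gripper's body presses on something with over 40 N, if the wrist force passes 120 N, or if a joint passes its speed limit or range.

## Working session

There is one attempt and no reset: what is moved stays moved. The work goes in short steps, Python scripts to look and compute and a shell command to move; the robot and the scene stay as the last step left them, time stands still between calls to the robot, and variables do not carry over. Pictures are saved under pics/ and viewed, at most 10 in all, crops included, and the job is handed in when it is done.

```bash
mkdir -p pics; python3 - <<'E'
from plant import arm
import cv2,numpy as np
o=arm.get_obs();print(o['tcp_pos'],np.round(o['ee_rot'],3),o['clock'])
for n in("top","scene"):
    im=arm.camera(n);cv2.imwrite(f'pics/{n}0.png',im[:,:,::-1])
    c=arm.get_calibration(n);print(n,c)
E
```

```text
[ 0.17187628 -0.49545842  0.24411426] [[ 0.945  0.328 -0.   ]
 [ 0.328 -0.945  0.002]
 [ 0.    -0.002 -1.   ]] 0.0
top {'intrinsics': array([[413.37252231,   0.        , 278.57009257],
       [  0.        , 413.37252231, 213.77994746],
       [  0.        ,   0.        ,   1.        ]]), 'R': array([[-0.01140943, -0.99950453, -0.02933468],
       [-0.99938532,  0.01237077, -0.03280158],
       [ 0.03314822,  0.0289424 , -0.9990313 ]]), 't': array([-0.01999318,  0.58138962,  0.90207448])}
scene {'intrinsics': array([[423.92991787,   0.        , 284.41871997],
       [  0.        , 423.92991787, 214.99551388],
       [  0.        ,   0.        ,   1.        ]]), 'R': array([[ 0.46256106, -0.886571  ,  0.00539688],
       [-0.57358704, -0.30389486, -0.76068773],
       [ 0.67604376,  0.34876894, -0.64909556]]), 't': array([-0.28737005,  0.38160342,  0.49229862])}
```

View pics/top0.png

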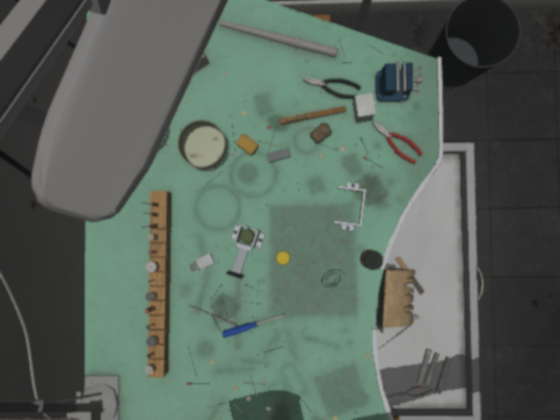

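View pics/scene0.png

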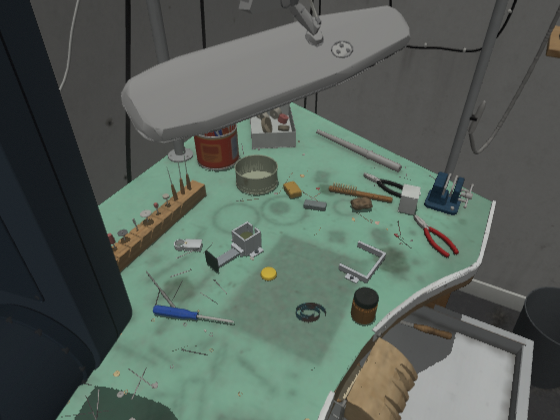

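The top view shows the feeder at about (247,237), with its black plate at (236,275). The bay is at about (352,207), mouth to the left; a yellow look-alike disc sits at (283,258). I'll enlarge that area.

```bash
python3 - <<'E'
import cv2
im=cv2.imread('pics/top0.png')[170:290,220:380]
cv2.imwrite('pics/c1.png',cv2.resize(im,None,fx=5,fy=5,interpolation=cv2.INTER_CUBIC))
E
```

```text
(no output)
```

View pics/c1.png

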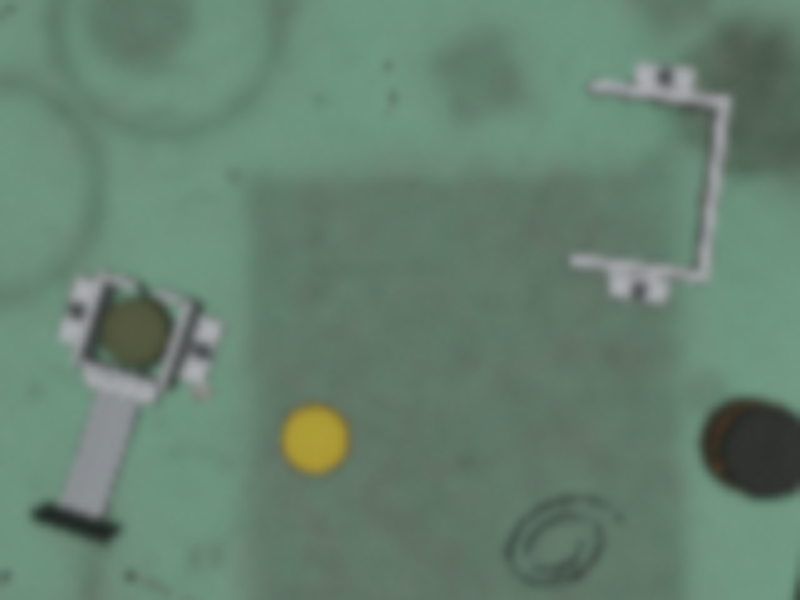

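```bash
cat > h.py <<'E'
from plant import arm
import numpy as np,cv2
def ray(n,u,v,z,c=None):
    c=c or arm.get_calibration(n);R,t=np.array(c['R']),np.array(c['t'])
    d=R.T@np.linalg.inv(c['intrinsics'])@[u,v,1];C=-R.T@t
    return C+d*(z-C[2])/d[2]
def proj(n,X,c=None):
    c=c or arm.get_calibration(n);p=np.array(c['intrinsics'])@(np.array(c['R'])@X+c['t']);return p[:2]/p[2]
E
python3 - <<'E'
from h import *
np.set_printoptions(precision=4,suppress=True)
f=lambda u,v,z:ray('top',(u+.5)/5-.5+220,(v+.5)/5-.5+170,z)
P={k:f(*v) for k,v in dict(disc=(136,331,.03),plL=(33,512,.036),plR=(118,535,.036),plM=(77,522,.036),footL=(78,310,.004),footR=(205,345,.004),
 bA=(592,85,.014),bB=(730,98,.014),bC=(707,277,.014),bD=(572,261,.014),yel=(315,440,.01),coil=(555,540,.012)).items()}
for k,v in P.items():print(k,v)
d=P['disc']-P['plM'];print(np.hypot(*d[:2]),np.degrees(np.arctan2(d[1],d[0])))
d=P['plL']-P['plR'];print(np.hypot(*d[:2]),np.degrees(np.arctan2(d[1],d[0]))-90)
for a,b in('AB','BC','CD'):
  d=P['b'+a]-P['b'+b];print(np.hypot(*d[:2]),np.degrees(np.arctan2(d[1],d[0])))
E
```

```text
disc [0.5338 0.0415 0.03  ]
plL [0.4571 0.0857 0.036 ]
plR [0.447  0.0494 0.036 ]
plM [0.4527 0.0669 0.036 ]
footL [0.5429 0.0701 0.004 ]
footR [0.5268 0.0137 0.004 ]
bA [ 0.6389 -0.1578  0.014 ]
bB [ 0.6323 -0.2178  0.014 ]
bC [ 0.5543 -0.2064  0.014 ]
bD [ 0.5619 -0.1479  0.014 ]
yel [ 0.4848 -0.0347  0.01  ]
coil [ 0.4405 -0.1388  0.012 ]
0.08498427693808988 -17.360860770695886
0.03773673762667391 -15.491966840192475
0.06030558442846764 83.76267671651482
0.07885486990544935 -8.306202532436716
0.058996681020821756 -97.46163617772174
```

```bash
cat >> h.py <<'E'
def plan(p,yaw):
    o=arm.get_obs();R=np.array(o['ee_rot']);s=R.T@(np.array(p)-o['tcp_pos'])/.25
    y0=np.degrees(np.arctan2(R[1,0],R[0,0]));d=(yaw-y0+180)%360-180
    print('t',o['clock'],'tcp',np.round(o['tcp_pos'],4),'yaw',round(y0,1),'F',np.round(o['contact_force'],1),'w',round(o['grip_width'],4),'q1,q6',np.round(o['joint_positions'],0)[[0,5]])
    print('shift',np.round(s,3),'turn',round(-np.radians(d)/2,3),'dyaw',round(d,1))
E
python3 - <<'E'
from h import *
from scipy.optimize import least_squares
a,b=(75,212),(130,108)
r=least_squares(lambda X:np.r_[proj('top',X)-a,proj('scene',X)-b],[.6,.2,.4]);print('lamp tip',r.x,r.fun)
plan([0.415,0.077,0.2],163.5)
E
```

```text
lamp tip [0.57849709 0.32210039 0.21834507] [-2.37330104  1.82096203  3.42898668  0.66945087]
t 0.1 tcp [ 0.1719 -0.4955  0.2442] yaw 19.1 F [ 0.5 -0.1  0.5] w 0.0855 q1,q6 [-78.  83.]
shift [ 1.669 -1.844  0.181] turn -1.26 dyaw 144.4
```

```bash
python3 -m handwheel '1 0.83 -0.92 0 -0.6;1 0.83 -0.92 0 -0.6;1 0.83 -0.92 0 -0.6;1 0.83 -0.92 0 -0.6;1 0.83 -0.92 0 -0.6;1 0.83 -0.92 0 -0.6;1 0.83 -0.92 0 -0.6;1 0.83 -0.92 0 -0.6'; python3 -c "
from h import *
plan([0.415,0.077,0.2],163.5)"
```

```text
clock: 0.9
tcp_pos: [0.2932, -0.2085, 0.2451]
ee_rot: [[0.026, 1.0, 0.0], [1.0, -0.026, 0.0], [0.0, 0.0, -1.0]]
contact_force: [0.3, -0.1, 0.5]
grip_width: 0.0002
grasp_force: 0.0
t 0.9 tcp [ 0.2932 -0.2085  0.2451] yaw 88.5 F [ 0.3 -0.1  0.5] w 0.0002 q1,q6 [-46.  45.]
shift [1.154 0.457 0.181] turn -0.654 dyaw 75.0
```

```bash
python3 -m handwheel '1 1 0.44 0.18 -0.65;1 1 0.44 0.18 -0.65;1 1 0.44 0.18 -0.65;1 1 0.44 0.18 -0.65;1 1 0.44 0.18 -0.65;1 1 0.44 0.18 -0.65;1 1 0.44 0.18 -0.65;1 1 0.44 0.18 -0.65'; python3 -c "
from h import *
plan([0.415,0.077,0.08],163.5)"
```

```text
clock: 1.7
tcp_pos: [0.4114, 0.0363, 0.1993]
ee_rot: [[-0.922, 0.388, -0.002], [0.388, 0.922, 0.0], [0.002, -0.001, -1.0]]
contact_force: [0.0, 0.5, -0.5]
grip_width: 0.0003
grasp_force: 0.0
t 1.7 tcp [0.4114 0.0363 0.1993] yaw 157.2 F [ 0.   0.5 -0.5] w 0.0003 q1,q6 [-4. 19.]
shift [0.049 0.156 0.477] turn -0.055 dyaw 6.3
```

```bash
python3 -m handwheel '1 0.05 0.155 0 -0.055;1 0.05 0.155 0.2 -0.055;1 0.05 0.155 0.4 -0.055;1 0.05 0.155 0.48 -0.055;1 0.05 0.155 0.48 -0.055'; python3 - <<'E'
from h import *
plan([0.415,0.077,0.03],163.5)
c=arm.get_calibration('wrist');a=arm.camera('wrist');b=arm.camera('scene');t=arm.camera('top')
w=np.hstack([cv2.resize(a,(400,300)),cv2.resize(b[200:305,170:310],(400,300),interpolation=2)])
t=cv2.resize(t[200:305,180:320],(400,300),interpolation=2)
w=np.vstack([w,np.hstack([t,t*0])])
cv2.imwrite('pics/m1.png',w[:,:,::-1])
E
```

```text
clock: 2.2
tcp_pos: [0.4114, 0.0756, 0.0755]
ee_rot: [[-0.956, 0.293, -0.01], [0.293, 0.956, -0.0], [0.01, -0.003, -1.0]]
contact_force: [-0.9, -0.4, -0.0]
grip_width: -0.0
grasp_force: 0.0
t 2.2 tcp [0.4114 0.0756 0.0755] yaw 163.0 F [-0.9 -0.4 -0. ] w -0.0 q1,q6 [ 1. 18.]
shift [-0.014  0.01   0.182] turn -0.005 dyaw 0.5
```

View pics/m1.png

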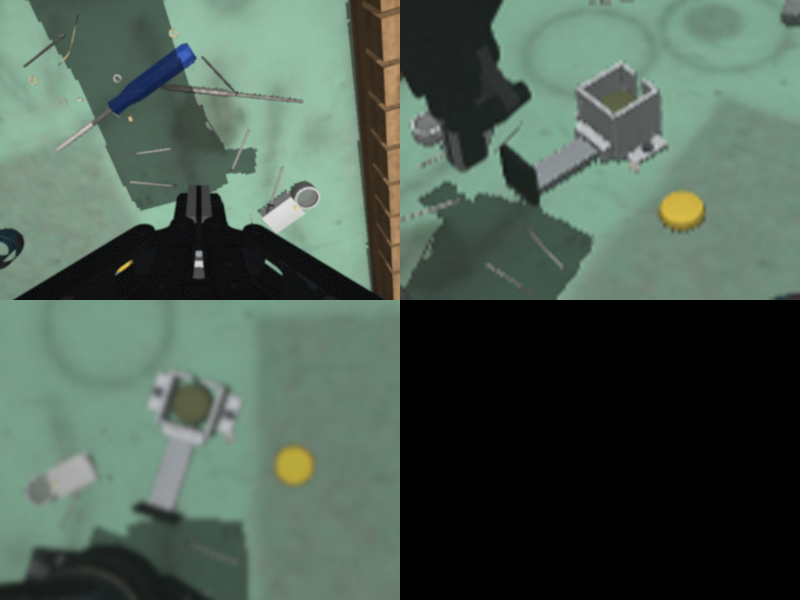

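The wrist view shows the closed fingertips at (199,185) over clear bench. The scene view has them just behind the black plate, with the loupe well clear to the left. I'm descending now, then pressing.

```bash
python3 -m handwheel '1 -0.01 0.01 0.09 -0.005;1 -0.01 0.01 0.17 -0.005;1 -0.01 0.01 0.18 -0.005;1 -0.06 0.01 0.18 -0.005;1 -0.1 0.01 0.18 -0.005;1 -0.1 0.01 0.18 -0.005'; python3 -m handwheel '1 -0.02 0 0 0;1 -0.04 0 0 0;1 -0.06 0 0 0;1 -0.08 0 0 0;1 -0.1 0 0 0;1 -0.12 0 0 0;1 -0.14 0 0 0;1 -0.14 0 0 0'
```

```text
clock: 2.95
tcp_pos: [0.4422, 0.0703, 0.0371]
ee_rot: [[-0.959, 0.285, 0.002], [0.285, 0.959, 0.0], [-0.002, 0.001, -1.0]]
contact_force: [-2.1, 0.7, 0.8]
grip_width: -0.0001
grasp_force: 0.8
clock: 3.75
tcp_pos: [0.4737, 0.0602, 0.0351]
ee_rot: [[-0.959, 0.284, -0.002], [0.284, 0.959, -0.001], [0.001, -0.001, -1.0]]
contact_force: [-3.7, -0.6, 2.4]
grip_width: -0.0002
grasp_force: 2.1
```

```bash
python3 -m handwheel '1 -0.015 0 0 0;1 -0.03 0 0 0;1 -0.045 0 0 0;1 -0.06 0 0 0;1 -0.06 0 0 0'; python3 -m handwheel '1 -0.01 0 0 0;1 -0.01 0 0 0;1 -0.01 0 0 0'
```

```text
clock: 4.25
tcp_pos: [0.4871, 0.056, 0.0349]
ee_rot: [[-0.959, 0.284, -0.003], [0.284, 0.959, -0.001], [0.003, -0.002, -1.0]]
contact_force: [-6.2, 0.2, 3.0]
grip_width: -0.0001
grasp_force: 2.8
clock: 4.55
tcp_pos: [0.4885, 0.0556, 0.0347]
ee_rot: [[-0.959, 0.284, -0.005], [0.284, 0.959, -0.0], [0.005, -0.002, -1.0]]
contact_force: [-8.2, -0.7, 5.2]
grip_width: -0.0001
grasp_force: 3.7
```

```bash
python3 -m handwheel '1 -0.008 0 0 0;1 -0.016 0 0 0;1 -0.016 0 0 0'
```

```text
clock: 4.85
tcp_pos: [0.4887, 0.0555, 0.0345]
ee_rot: [[-0.959, 0.283, -0.013], [0.283, 0.959, 0.002], [0.013, -0.002, -1.0]]
contact_force: [-15.4, 1.4, 11.8]
grip_width: -0.0001
grasp_force: 8.0
```

The TCP has stopped at the predicted home distance of 48 mm and the force is climbing sharply, so the plunger is fully home. I'm retreating, then lifting.

```bash
python3 -m handwheel '1 0.06 0 0 0;1 0.14 0 0 0;1 0.22 0 0 0;1 0.3 0 0 0;1 0.4 0 0 0;1 0.4 0 -0.15 0;1 0.4 0 -0.35 0;1 0.4 0 -0.35 0'; python3 - <<'E'
from h import *
plan([0.58,0.09,0.13],94.5)
t=arm.camera('top')
t=cv2.resize(t[170:275,210:350],(800,600),interpolation=2)
cv2.imwrite('pics/t2.png',t[:,:,::-1])
E
```

```text
clock: 5.65
tcp_pos: [0.4046, 0.0832, 0.1299]
ee_rot: [[-0.959, 0.283, 0.017], [0.284, 0.959, 0.001], [-0.016, 0.005, -1.0]]
contact_force: [1.5, -0.2, 0.9]
grip_width: -0.0
grasp_force: 0.0
t 5.65 tcp [0.4046 0.0832 0.1299] yaw 163.5 F [ 1.5 -0.2  0.9] w -0.0 q1,q6 [ 2. 19.]
shift [-0.665  0.225  0.011] turn 0.602 dyaw -69.0
```

View pics/t2.png

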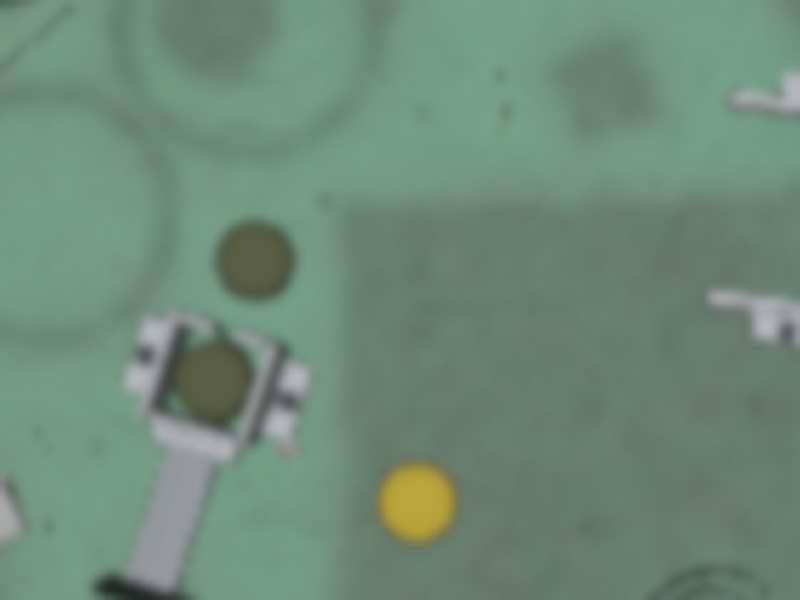

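The fed disc lies at (256,260), clear of the magazine gate. A second disc is visible in the tube, and the plunger is back out.

```bash
python3 - <<'E'
from h import *
s=800/140
D=ray('top',210+256.5/s-.5,170+260.5/s-.5,.01);print(D)
a=np.radians(-16.5);fx=np.r_[np.cos(a),np.sin(a),0];fy=np.r_[-fx[1],fx[0],0]
d=D-[.5345,.0415,.01];print('along',d@fx,d@fy)
p=D+.002*fx+.036*fy;p[2]=.08;print(p);plan(p,73.5)
E
```

```text
[0.57886006 0.02647705 0.01      ]
along 0.04680004731423762 -0.0018053669835078974
[0.59100225 0.06042653 0.08      ]
t 5.7 tcp [0.4033 0.0831 0.1273] yaw 163.5 F [ 0.2  0.3 -0.3] w -0.0 q1,q6 [ 2. 19.]
shift [-0.743  0.125  0.199] turn 0.786 dyaw -90.0
```

```bash
python3 -m handwheel '0.62 -0.74 0.125 0 0.6;0.62 -0.74 0.125 0 0.6;0.62 -0.74 0.125 0 0.6;0.62 -0.74 0.125 0 0.6;0.62 -0.74 0.125 0 0.6;0.62 -0.74 0.125 0 0.6;0.62 -0.74 0.125 0 0.6;0.62 -0.74 0.125 0 0.6'; python3 -c "
from h import *
plan([.591,.0604,.08],73.5)"
```

```text
clock: 6.5
tcp_pos: [0.5857, 0.0602, 0.1212]
ee_rot: [[-0.077, 0.997, 0.0], [0.997, 0.077, -0.0], [-0.0, 0.0, -1.0]]
contact_force: [-0.1, -0.1, 0.1]
grip_width: 0.016
grasp_force: 0.0
t 6.5 tcp [0.5857 0.0602 0.1212] yaw 94.4 F [-0.1 -0.1  0.1] w 0.016 q1,q6 [-1. 85.]
shift [-0.001  0.021  0.165] turn 0.182 dyaw -20.9
```

```bash
python3 -m handwheel '0.62 0 0.02 0 0.18;0.62 0 0.02 0.1 0.18;0.62 0 0.02 0.2 0.18;0.62 0 0.02 0.3 0.18;0.62 0 0.02 0.3 0.18'; python3 - <<'E'
from h import *
plan([.591,.0604,.02],73.5)
b=arm.camera('scene');t=arm.camera('top')
w=np.hstack([cv2.resize(t[170:275,210:350],(400,300),interpolation=2),cv2.resize(b[170:275,190:330],(400,300),interpolation=2)])
cv2.imwrite('pics/m3.png',w[:,:,::-1])
E
```

```text
clock: 7.0
tcp_pos: [0.5865, 0.0607, 0.042]
ee_rot: [[0.273, 0.962, -0.009], [0.962, -0.273, -0.0], [-0.002, -0.008, -1.0]]
contact_force: [-0.3, 0.3, -1.1]
grip_width: 0.0163
grasp_force: 0.0
t 7.0 tcp [0.5865 0.0607 0.042 ] yaw 74.1 F [-0.3  0.3 -1.1] w 0.0163 q1,q6 [ -1. 105.]
shift [0.004 0.018 0.088] turn 0.005 dyaw -0.6
```

View pics/m3.png

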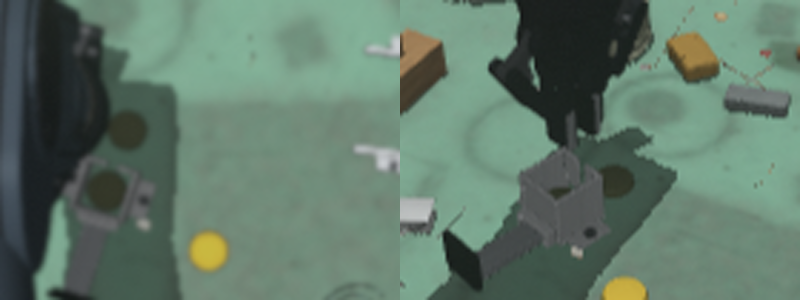

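The disc is in front of the gate and the fingers are beyond its far side. I'll shift sideways before descending.

```bash
python3 -m handwheel '0.62 0.004 0.018 0 0.005;0.62 0.004 0.018 0 0.005;0.62 0.004 0.018 0.04 0.005;0.62 0.004 0.018 0.08 0.005;0.62 0.004 0.018 0.1 0.005;0.62 0.004 0.018 0.1 0.005;0.62 0.004 0.018 0.1 0.005'; python3 -c "
from h import *
plan([.591,.0604,.018],73.5)"
```

```text
clock: 7.8
tcp_pos: [0.594, 0.0606, 0.0222]
ee_rot: [[0.283, 0.959, -0.001], [0.959, -0.283, 0.0], [-0.0, -0.001, -1.0]]
contact_force: [0.3, -0.0, -0.2]
grip_width: 0.0161
grasp_force: 0.0
t 7.8 tcp [0.594  0.0606 0.0222] yaw 73.6 F [ 0.3 -0.  -0.2] w 0.0161 q1,q6 [ -1. 106.]
shift [-0.004 -0.011  0.017] turn 0.0 dyaw -0.1
```

```bash
python3 -m handwheel '0.62 0 -0.008 0.01 0;0.62 0 -0.008 0.018 0;0.62 0 -0.008 0.018 0'; python3 -m handwheel '0.62 -0.03 0 0 0;0.62 -0.06 0 0 0;0.62 -0.09 0 0 0;0.62 -0.12 0 0 0;0.62 -0.15 0 0 0;0.62 -0.18 0 0 0;0.62 -0.21 0 0 0;0.62 -0.23 0 0 0';python3 -m handwheel '0.62 0 0 0 0;0.62 0.02 0 0 0;0.62 0.05 0 0 0;0.62 0.05 0 0 0'; python3 - <<'E'
from h import *
plan([.591,.0604,.018],98)
b=arm.camera('scene');t=arm.camera('top')
w=np.hstack([cv2.resize(t[170:275,210:350],(400,300),interpolation=2),cv2.resize(b[170:275,190:330],(400,300),interpolation=2)])
cv2.imwrite('pics/m4.png',w[:,:,::-1])
E
```

```text
clock: 8.1
tcp_pos: [0.5924, 0.0612, 0.0181]
ee_rot: [[0.283, 0.959, -0.0], [0.959, -0.283, -0.0], [-0.0, -0.0, -1.0]]
contact_force: [-0.7, 0.3, 0.2]
grip_width: 0.0164
grasp_force: 0.0
clock: 8.9
tcp_pos: [0.5761, 0.0052, 0.0184]
ee_rot: [[0.284, 0.959, 0.0], [0.959, -0.284, -0.0], [-0.0, 0.0, -1.0]]
contact_force: [-0.8, 0.1, 0.1]
grip_width: 0.0161
grasp_force: 0.1
clock: 9.3
tcp_pos: [0.5802, 0.0194, 0.0183]
ee_rot: [[0.281, 0.96, 0.0], [0.96, -0.281, 0.001], [0.001, 0.0, -1.0]]
contact_force: [-0.1, -0.7, 0.1]
grip_width: 0.016
grasp_force: 0.0
t 9.3 tcp [0.5802 0.0194 0.0183] yaw 73.7 F [-0.1 -0.7  0.1] w 0.016 q1,q6 [ -5. 102.]
shift [ 0.17  -0.005  0.001] turn -0.212 dyaw 24.3
```

View pics/m4.png

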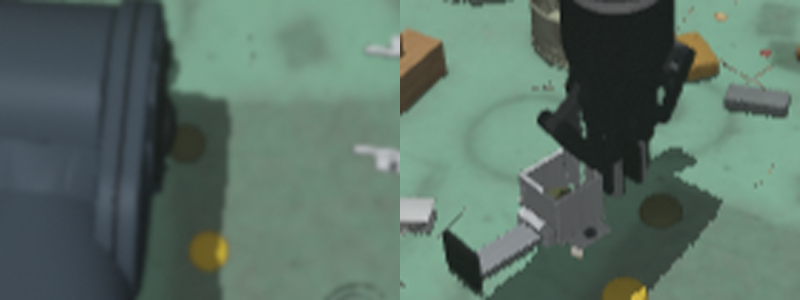

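The disc moved right, to about (188,143) in the top crop and (660,211) in the scene crop; the magazine disc is still in place.

```bash
python3 - <<'E'
from h import *
D=ray('scene',190+260.5*.35-.5,170+211.5*.35-.5,.01);print(D, ray('top',210+188*.35,170+143*.35,.01))
B=np.r_[.597,-.178,.01];u=(B-D);L=np.hypot(*u[:2]);u/=L;y=np.degrees(np.arctan2(u[1],u[0]))+180;print(L,y)
p=D-.032*u;p[2]=.018;print(p);plan(p,y)
E
```

```text
[ 0.5628602  -0.02185461  0.01      ] [ 0.56734728 -0.02066983  0.01      ]
0.15983400401393816 102.3331318491092
[0.55602515 0.0094069  0.018     ]
t 9.4 tcp [0.58   0.0187 0.0183] yaw 73.6 F [-0.2  0.6 -0. ] w 0.0164 q1,q6 [ -5. 102.]
shift [-0.062 -0.081  0.001] turn -0.251 dyaw 28.7
```

```bash
python3 -m handwheel '0.62 -0.03 0 0 0;0.62 -0.056 0 0 0;0.62 -0.085 0.0085 0 0;0.62 -0.114 0.017 0 0;0.62 -0.143 0.0255 0 0;0.62 -0.172 0.034 0 0;0.62 -0.2 0.0425 0 0;0.62 -0.23 0.051 0 0';python3 -m handwheel '0.62 0 0 0 0;0.62 0.02 0 0 0;0.62 0.05 0 0 0;0.62 0.05 0 0 0'; python3 - <<'E'
from h import *
plan([.591,.0604,.018],98)
b=arm.camera('scene');t=arm.camera('top')
w=np.hstack([cv2.resize(t[170:275,230:370],(400,300),interpolation=2),cv2.resize(b[190:295,250:390],(400,300),interpolation=2)])
cv2.imwrite('pics/m5.png',w[:,:,::-1])
E
```

```text
clock: 10.2
tcp_pos: [0.5758, -0.0415, 0.0183]
ee_rot: [[0.283, 0.959, 0.0], [0.959, -0.283, 0.0], [0.0, 0.0, -1.0]]
contact_force: [-0.7, 0.1, -0.6]
grip_width: 0.0163
grasp_force: 0.1
clock: 10.6
tcp_pos: [0.5796, -0.0273, 0.0183]
ee_rot: [[0.281, 0.96, 0.0], [0.96, -0.281, 0.001], [0.001, 0.0, -1.0]]
contact_force: [-0.0, -0.3, 0.4]
grip_width: 0.0162
grasp_force: 0.0
t 10.6 tcp [ 0.5796 -0.0273  0.0183] yaw 73.7 F [-0.  -0.3  0.4] w 0.0162 q1,q6 [-9. 97.]
shift [ 0.35  -0.055  0.001] turn -0.212 dyaw 24.3
```

View pics/m5.png

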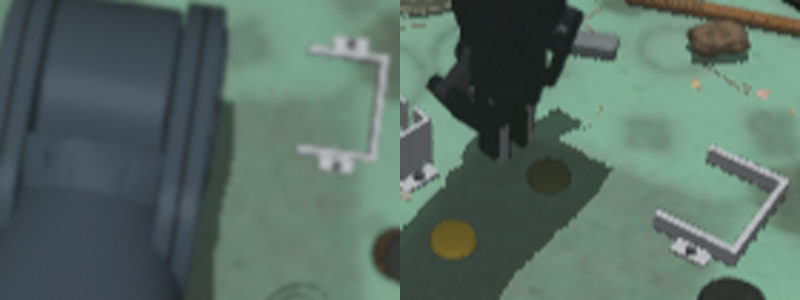

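The disc is in shadow at (549,175) in the scene crop, with a clear run to the bay.

```bash
python3 - <<'E'
from h import *
f=lambda u,v,z:ray('scene',250+(u-400+.5)*.35-.5,190+(v+.5)*.35-.5,z)
D=f(549,175,.01);print(D)
for q in((712,150),(785,180),(737,248),(658,214)):print(f(*q,.014))
p=D+[0,.034,0];p[2]=.018;plan(p,90)
E
```

```text
[ 0.56395616 -0.06887968  0.01      ]
[ 0.63659744 -0.16172195  0.014     ]
[ 0.63202927 -0.21647361  0.014     ]
[ 0.55752732 -0.2075587   0.014     ]
[ 0.56146764 -0.15086746  0.014     ]
t 10.7 tcp [ 0.5794 -0.028   0.0183] yaw 73.6 F [0.4 0.1 0. ] w 0.0158 q1,q6 [-9. 97.]
shift [-0.044 -0.052  0.001] turn -0.143 dyaw 16.4
```

```bash
python3 -m handwheel '0.62 0 -0.03 0 -0.07;0.62 -0.03 -0.05 0 -0.143;0.62 -0.03 -0.05 0 -0.143;0.62 -0.03 -0.05 0 -0.143;0.62 -0.03 -0.05 0 -0.143'; python3 -c "
from h import *
plan([.596,-.155,.018],90)"
```

```text
clock: 11.2
tcp_pos: [0.5656, -0.0323, 0.0184]
ee_rot: [[0.003, 1.0, 0.001], [1.0, -0.003, 0.0], [0.0, 0.001, -1.0]]
contact_force: [-0.4, 0.3, -0.9]
grip_width: 0.0162
grasp_force: 0.0
t 11.2 tcp [ 0.5656 -0.0323  0.0184] yaw 89.8 F [-0.4  0.3 -0.9] w 0.0162 q1,q6 [-10.  80.]
shift [-0.49   0.123  0.002] turn -0.001 dyaw 0.2
```

```bash
python3 -m handwheel '0.62 -0.03 0 0 0;0.62 -0.06 0.005 0 0;0.62 -0.09 0.015 0 0;0.62 -0.12 0.025 0 0;0.62 -0.15 0.035 0 0;0.62 -0.18 0.045 0 0;0.62 -0.21 0.055 0 0;0.62 -0.24 0.065 0 0'; python3 -m handwheel '0.62 -0.03 0.01 0 0;0.62 -0.06 0.02 0 0;0.62 -0.09 0.03 0 0;0.62 -0.11 0.037 0 0;0.62 -0.11 0.037 0 0';python3 - <<'E'
from h import *
plan([.596,-.155,.018],90)
b=arm.camera('scene');t=arm.camera('top')
w=np.hstack([cv2.resize(t[170:275,260:400],(400,300),interpolation=2),cv2.resize(b[190:295,270:410],(400,300),interpolation=2)])
cv2.imwrite('pics/m6.png',w[:,:,::-1])
E
```

```text
clock: 12.0
tcp_pos: [0.5816, -0.0931, 0.0183]
ee_rot: [[0.001, 1.0, -0.0], [1.0, -0.001, 0.0], [0.0, -0.0, -1.0]]
contact_force: [0.5, 0.9, 0.8]
grip_width: 0.0163
grasp_force: 0.1
clock: 12.5
tcp_pos: [0.591, -0.1209, 0.0184]
ee_rot: [[0.002, 1.0, 0.0], [1.0, -0.002, -0.0], [-0.0, 0.0, -1.0]]
contact_force: [-0.3, -0.4, -0.8]
grip_width: 0.0161
grasp_force: 0.0
t 12.5 tcp [ 0.591  -0.1209  0.0184] yaw 89.9 F [-0.3 -0.4 -0.8] w 0.0161 q1,q6 [-18.  72.]
shift [-0.137  0.02   0.002] turn -0.001 dyaw 0.1
```

View pics/m6.png

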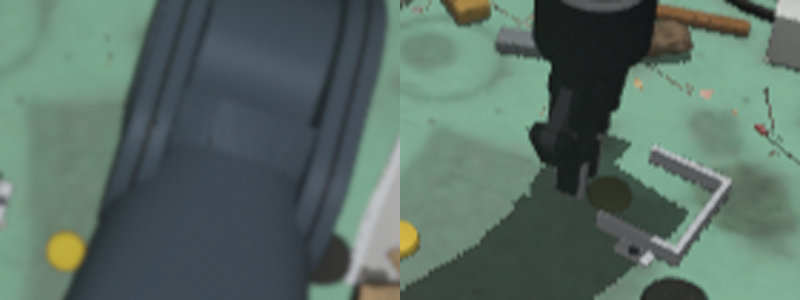

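The disc is at the bay mouth, (608,193) in the scene crop, and between the fence arms. I'll push it the rest of the way in and back off.

```bash
python3 -m handwheel '0.62 -0.03 0.005 0 0;0.62 -0.06 0.01 0 0;0.62 -0.09 0.015 0 0;0.62 -0.12 0.018 0 0;0.62 -0.142 0.018 0 0;0.62 -0.142 0.018 0 0'; python3 -m handwheel '0.62 0.05 0 0 0;0.62 0.12 0 0 0;0.62 0.12 0 -0.1 0;0.62 0.2 0 -0.3 0;0.62 0.4 0 -0.5 0;0.62 0.7 0 -0.5 0;0.62 0.8 0 -0.5 0;0.62 0.8 0 -0.5 0';python3 - <<'E'
from h import *
plan([.596,-.155,.018],90)
b=arm.camera('scene');t=arm.camera('top')
cv2.imwrite('pics/full7.png',b[:,:,::-1])
w=np.hstack([cv2.resize(t[170:290,220:380],(400,300),interpolation=2),cv2.resize(b[190:295,270:410],(400,300),interpolation=2)])
w=np.vstack([w,np.hstack([cv2.resize(b,(400,300)),cv2.resize(t,(400,300))])])
cv2.imwrite('pics/m7.png',w[:,:,::-1])
E
```

```text
clock: 13.2
tcp_pos: [0.5952, -0.1566, 0.0184]
ee_rot: [[0.002, 1.0, 0.0], [1.0, -0.002, -0.0], [-0.0, 0.0, -1.0]]
contact_force: [0.0, 0.2, 1.0]
grip_width: 0.016
grasp_force: 0.0
clock: 14.0
tcp_pos: [0.5949, 0.0509, 0.1451]
ee_rot: [[-0.005, 1.0, 0.002], [1.0, 0.005, 0.003], [0.003, 0.002, -1.0]]
contact_force: [0.6, 0.1, -0.7]
grip_width: 0.0165
grasp_force: 0.0
t 14.0 tcp [0.5949 0.0509 0.1451] yaw 90.3 F [ 0.6  0.1 -0.7] w 0.0165 q1,q6 [-2. 88.]
shift [-0.825 -0.001  0.506] turn 0.003 dyaw -0.3
```

View pics/m7.png

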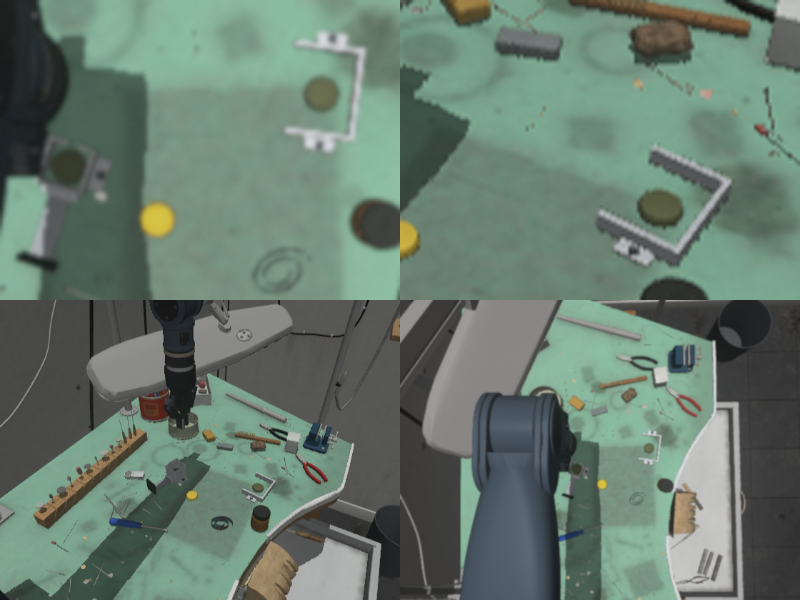

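The disc at (321,95) in the top crop lies wholly inside the bay, about 10 mm past the mouth line. The plunger is out, the magazine disc is in place, and nothing else has moved.

```bash
python3 -c "
from plant import arm
print(arm.sign_off())"
```

```text
the job is handed in; nothing more can be done
None
```

The plunger was pressed fully home once and sprang back, the fed disc now lies flat inside the bay about 10 mm past its mouth, the magazine and bystanders look undisturbed in the last pictures, and the job is handed in at about 14 s on the robot's clock; the sign-off gave no verdict.

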